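# Set the hold-down screw over a cast tensile bar

## Task

Lift the amber cast tensile bar out of the open mould and slide one end of it in under the bridge of the hold-down jig, flat on the white pads and fully home against the stop, and let go of it. Turn the thumbscrew clockwise until its collar seats, then back it off a quarter turn so the bar has room to grow in the oven, and finish still gripping the thumbscrew at that setting so that I can lock it. Leave the grey bar in its cavity and the other things where they stand.

Things in the scene. Friction and masses are not known exactly. Their poses are not given: they have to be found in the camera images.
- bar_amber: Amber (orange-brown) cast resin tensile bar (dog-bone), 45 g, 160 mm long (x), 12 mm thick (z); end tabs 24 mm wide (y) and 38 mm long, waist 14 mm wide over the middle 68 mm. Origin at its middle, 6 mm above its underside. Both ends alike. It lies in either of the mould's two cavities, the lower 5 mm sunk with 1 mm clearance all round, the upper 7 mm standing proud.
- bar_grey: Dark grey bar of the same shape and size, lying in the mould's other cavity; it stays there.
- mould: Lower half of an aluminium mould, fixed, 190 mm (x) by 130 mm (y), top face 22 mm above the worktop; origin at the centre of its underside. Two bar-shaped cavities 5 mm deep run along its x, centred at y = +32 and -32 mm. Steel dowel pins, 8 mm across, stand 9 mm above its top at x = -88 and +88 mm, y = 0.
- jig: Hold-down jig, fixed: dark steel plate 190 mm (x) by 64 mm (y) by 10 mm, origin at the centre of its underside. The bar is slid in along +x on two white pads (tops at z = 16 mm, ramped fronts): x = 32 to 80 under the inserted tab, x = -84 to -56 under the other. Between them is only the plate. An end stop has its face at x = 72 mm.
- nest (a point): Centre of the white pad between the two fences, on the jig at x = 54, y = 0, z = 16 mm; x points in the direction of insertion. The fences reach from 18 mm before to 18 mm past it, stand 8 mm above the pad and 27 mm apart; their mouth flares to about 39 mm apart, 28 mm before this point.
- bridge (a point): Centre of the top of the aluminium bridge over the nest, on the jig at x = 53, y = 0, z = 50 mm. The bridge is 28 mm (x) by 62 mm (y) and 12 mm thick: its underside is 10 mm above a bar in the nest, and the opening under it is 42 mm wide. The screw passes down through it here; a brass ring 2 mm high on it is the collar's seat.
- bar_home (a point): Where the bar's origin is when the bar lies on both pads, fully home against the stop: 22 mm above the worktop, on the jig at x = -8 mm, y = 0. Its x points in the direction of insertion, z up.
- screw_head (a point): Middle of the thumbscrew's flat steel head, on the screw axis, 69 mm above the worktop when seated. The head is 29 mm wide along this point's x, 8 mm thick along its y (grip it across y) and reaches 9 mm above and below this point; under it a 19 mm collar. The point turns, rises and sinks with the head. A white dot marks one ear.
- thumbscrew (a joint): Turn of the thumbscrew, rad: 0 when the collar is seated on the brass ring (a hard stop), growing as it is backed off, anticlockwise from above; it rises 8 mm a turn. At first 2.4 to 3.2. It stays where it is left; running friction 0.05 N m. Twelve marks, 30 degrees apart, ring the collar.
- foot: Black sprung foot under the bridge, 13 mm across with a tapered nose, origin at the middle of the nose; yields up to 4 mm at 3 to 8 N. It stands 2.2 to 3.3 mm clear of a bar in the nest at first, presses on it with about 4 N when the collar is seated, and is about 1.2 mm clear a quarter turn back.
- spindle: The screw with the head and the foot that it carries; origin on its axis at the underside of the collar, 52 mm above the worktop when seated. This frame rises and sinks but does not turn.
- stand_homogeniser: Tall laboratory stand with a yellow homogeniser, at the left of the worktop beside where the arm starts; a bystander, fixed. Origin at the middle of its dark base plate. Keep clear of it: draw the arm in before swinging across to the work.
- sample_jar: Sample jar with red lid, 59 mm across, 63 mm high, standing behind the work; bystander.
- vial: Brown vial with a black cap, 27 mm across, 55 mm high; bystander.
- beaker: Small clear beaker, 53 mm across, 68 mm high; bystander.

How it is judged:
By the outcome, as a careful person would: the job done as asked, in the order asked, and still so for the second after the job is handed in, while the arm keeps its last pose, push and grip.
It also fails if it takes over 61 s, if anything falls off the work surface, if the arm or the gripper's body presses on something with over 40 N, if the wrist force passes 120 N, or if a joint passes its speed limit or range.

## Robot

A 6-joint arm with a two-finger parallel gripper is mounted at the origin on a cart in front of the work surface, level with it; the furniture and walls round the work are solid. World frame = base frame: x ahead of the robot, y to its left, z up, the work surface at z = 0. Lengths are in m, angles in rad, forces in N, time in s.
With the tool pointing down it reaches from about 0.25 to 0.775 m from the base axis. Payload 4 kg.
Tool frame: the origin (TCP) lies at the centre of the arm's flange, where the gripper is bolted on; the fingertips stand 199 mm ahead of it and the grasp point (between the pads) lies 180 mm ahead of it (robot.tcp_to_tips is the z of the fingertips in the tool frame, in m); z points along the fingers, y is the line along which they close (so a half turn about z gives the same grasp; the last joint's range is limited). The gripper opens to 94 mm and grips with 3 to 60 N. Pads are 16 mm wide; open, the fingers measure 119 mm over their backs; the gripper's body (75 mm by 177 mm) begins 78 mm behind the grasp point.
Start: joints at [1.235, 0.087, 1.371, -0, 1.684, -0.103], TCP at [0.127, 0.535, 0.405] pointing down, gripper open.
Joint ranges: [-3.1, 3.1], [-0.76, 2.03], [0.27, 2.55], [-1.08, 4.22], [0.17, 2.65], [-2.57, 2.57]. Speed limits (rad/s): [2.79, 2.79, 3.14, 3.14, 3.14, 3.14].

## Interface

Orientations are given as [roll, pitch, yaw] about the fixed x, y, z axes, in that order (R = Rz(yaw) Ry(pitch) Rx(roll)).
In Python, from bench import robot gives the robot as it stands.
- The arm moves only by the tool play_rows, never from a script. Its arguments are lists of equal length, an entry for each row: "translation": the shift along the tool's x, y, z scaled (see below), a list of three; "twist": the turn, a rotation vector about the tool's x, y, z scaled (see below), a list of three; "gripper": the opening, from -1 (shut) to 1 (fully open). A call has 1 to 8 rows; each row shifts and turns the commanded pose from where the row before left it, along the tool's axes as they then stand; what a row does not reach is not made up. The controller multiplies each number of a shift by 0.04 m and each number of a turn by 0.1 rad. A row lasts 1/10 s, in which the tool goes at most 50 mm and 8.59 degrees, less where a joint would pass 70% of its speed; a pose out of reach is approached as far as the arm can. A call with a number of a shift or a turn outside -1 to 1 is refused whole. A call with a gripper value outside its range is refused whole. The fingers move at their own pace and stop on an object; the grip force is fixed at half the most. Time passes only in rows, so rows that do not move let the fingers close. It gives the time, the measured TCP pose, the force, the opening and the grip force at its end, in the units of the state.
- robot.get_obs(): the state, without advancing time (a new reading comes with each control period).
- robot.snapshot(name): name is "scene" or "top" or "wrist"; returns the picture (384x512x3 uint8, red, green, blue); there is no depth.
- robot.camera_model(name): a dict with "camera_matrix" (3x3 intrinsics, pixels), "rvec" (rotation vector, rad) and "tvec" (3), from world to camera coordinates, as OpenCV has them. Camera axes: x right, y down, z forward; pixel columns grow to the right and rows downward; lengths in m; the calibration is good to about 2 mm. A picture is of the moment at which its call begins: read the wrist's pose just before it. camera_model takes no time and is no camera call; for the wrist camera it gives the pose at the moment of the call.
- robot.close_job(): hands the job in; it is judged then, once.
Trained networks look in the newest picture that a camera, given by its name, has taken for a name from the list of things; names that differ only in an ending like _2 or _b are one class to them, and where a whole thing is asked for, a point or a joint stands for the part that bears it (a point fixed in the world has none). Each returns a list of dicts, best first, with "score" (0 to 1); they miss things now and then, are a little off and sometimes report something else, mostly with a low value. They report only what shows in the picture. A call takes as long as a camera call.
- robot.recognise(name, camera): "centre" ([x, y, z] in m, in world coordinates, good to about 4 mm: the middle of the surface that is visible of it).
- robot.spot_point(name, camera): "centre" ([x, y, z] in m, in world coordinates, good to about 4 mm: a listed point, or the origin of a listed thing).
The state is a dict: "time": time; "joint_positions": joint angles; "qvel": joint speeds; "joint_torque": joint torques, N m; "tool_pos": TCP position; "ee_rot": TCP orientation; "wrist_force": force on the tool from outside, world axes, zero at the start; "wrist_torque": the same for the moment, N m; "width": finger opening in m; "finger_force": force on a finger pad.
Only numpy, scipy, OpenCV 4.12 (cv2) and the standard library are available. Lean on these libraries where they do the work, as an engineer would, in place of code of your own. Each camera call takes 0.05 s, during which the arm holds its last target. There are 200 camera calls.

## Working session

There is one attempt and no reset: what is moved stays moved. The work goes in short steps, Python scripts to look and compute and a tool call to move; the robot and the scene stay as the last step left them, time stands still between calls to the robot, and variables do not carry over. Pictures are saved under pics/ and viewed, at most 10 in all, crops included, and the job is handed in when it is done.

Besides the shell and the picture viewer there is one more tool, called as name(argument=value, ...) on one line, values as JSON. play_rows: Moves the arm, as the interface text tells. Its arguments: {"type":"object","properties":{"translation":{"type":"array","items":{"type":"array","items":{"type":"number","minimum":-1,"maximum":1}}},"twist":{"type":"array","items":{"type":"array","items":{"type":"number","minimum":-1,"maximum":1}}},"gripper":{"type":"array","items":{"type":"number"}}},"required":["translation","twist","gripper"]}

```bash
ls; mkdir -p pics; cat > h.py <<'E'
import numpy as np, cv2
from scipy.spatial.transform import Rotation as R
from bench import robot
def cam(n):
    m=robot.camera_model(n); return np.array(m["camera_matrix"]),np.array(m["rvec"],float).ravel(),np.array(m["tvec"],float).ravel()
def proj(n,P,m=None):
    K,r,t=m or cam(n); return cv2.projectPoints(np.array(P,float).reshape(-1,1,3),r,t,K,None)[0].reshape(-1,2)
def ray(m,uv):
    K,r,t=m; Rm=cv2.Rodrigues(r)[0]; d=np.linalg.inv(K)@np.r_[uv,1]; return -Rm.T@t, Rm.T@d
def atz(m,uv,z):
    o,d=ray(m,uv); return o+d*(z-o[2])/d[2]
def tri(ms,uvs):
    A=np.zeros((3,3));b=np.zeros(3)
    for m,uv in zip(ms,uvs):
        o,d=ray(m,uv); d/=np.linalg.norm(d); M=np.eye(3)-np.outer(d,d); A+=M;b+=M@o
    return np.linalg.solve(A,b)
def save(n,f):
    im=robot.snapshot(n); cv2.imwrite(f,im[:,:,::-1]); return im
E
python3 - <<'E'
from h import *
o=robot.get_obs(); print(o["time"],o["tool_pos"],o["ee_rot"],robot.tcp_to_tips)
a=save("top","pics/top.png");b=save("scene","pics/scene.png")
cv2.imwrite("pics/ts.png",cv2.resize(np.vstack([a,b])[:,:,::-1],(400*1,600)))
for c in ["top","scene"]:
    print(c, [np.round(x,3).tolist() for x in cam(c)])
    for n in ["bar_amber","bar_grey","jig","nest","bridge","bar_home","screw_head","mould","stand_homogeniser","sample_jar","vial","beaker"]:
        r=robot.spot_point(n,c)
        print(n,[(np.round(x["centre"],3).tolist(),round(x["score"],2)) for x in r[:2]])
E
```

```text
pics
0.0 [0.12684219 0.53505627 0.4035103 ] [-3.13941108e+00 -2.04590913e-04  2.90880465e+00] 0.1992
top [[[493.713, 0.0, 261.335], [0.0, 493.713, 182.355], [0.0, 0.0, 1.0]], [2.173, -2.113, 0.14], [0.045, 0.607, 1.665]]
bar_amber [([0.494, -0.296, 0.026], 0.63)]
bar_grey [([0.493, -0.358, 0.022], 0.82), ([0.697, 0.108, -0.0], 0.61)]
jig [([0.505, -0.103, 0.001], 0.63)]
nest [([0.563, -0.107, 0.016], 0.68), ([0.493, -0.295, 0.024], 0.51)]
bridge [([0.56, -0.105, 0.045], 0.94)]
bar_home [([0.499, -0.1, 0.024], 0.92)]
screw_head [([0.559, -0.106, 0.068], 0.46)]
mould [([0.491, -0.327, -0.001], 0.56)]
stand_homogeniser []
sample_jar [([0.722, -0.176, 0.002], 0.6)]
vial [([0.692, -0.258, 0.002], 0.57)]
beaker [([0.702, 0.105, -0.0], 0.53)]
scene [[[467.187, 0.0, 255.688], [0.0, 467.187, 191.499], [0.0, 0.0, 1.0]], [1.914, -0.662, 0.399], [-0.434, 0.237, 1.32]]
bar_amber [([0.495, -0.298, 0.02], 0.83), ([0.507, -0.103, 0.002], 0.22)]
bar_grey [([0.495, -0.361, 0.022], 0.87), ([0.557, -0.11, 0.014], 0.48)]
jig []
nest [([0.558, -0.105, 0.015], 0.76), ([0.561, -0.103, 0.072], 0.52)]
bridge [([0.561, -0.104, 0.048], 0.87)]
bar_home [([0.497, -0.104, 0.028], 0.61)]
screw_head [([0.559, -0.105, 0.07], 0.64), ([0.497, -0.298, 0.025], 0.47)]
mould [([0.492, -0.326, 0.002], 0.94), ([0.492, -0.355, 0.021], 0.54)]
stand_homogeniser []
sample_jar [([0.724, -0.172, 0.001], 0.8)]
vial [([0.692, -0.261, -0.0], 0.54)]
beaker [([0.699, 0.108, -0.0], 0.8)]
```

View pics/top.png

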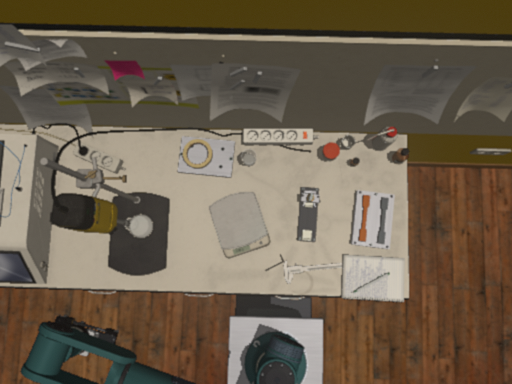

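View pics/scene.png

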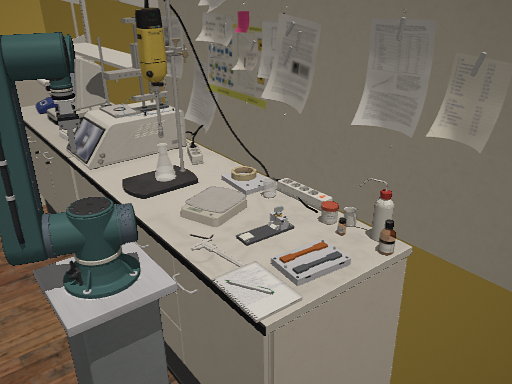

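The top view shows the jig at (308,214) with its bridge towards the wall, and the mould at (373,220) with the amber bar in its left (nearer +y) cavity. The scene view agrees. The networks match both pictures. I'll draw the arm in first, then swing.

play_rows(translation=[[0,-0.7,0],[0,-1,0],[0,-1,0],[0,-1,0],[0,-1,0],[0,-1,0],[0,-0.6,0]], twist=[[0,0,0],[0,0,0],[0,0,0],[0,0,0],[0,0,0],[0,0,0],[0,0,0]], gripper=[1,0,0,0,0,0,0])

```text
time: 2.0
tool_pos: [0.068, 0.2878, 0.4048]
ee_rot: [3.141, 0.0, 2.909]
wrist_force: [0.2, -0.3, -0.4]
width: 0.0497
finger_force: 0.0
```

play_rows(translation=[[-0.5,0,0],[-0.75,0,0],[-0.75,0,0],[-0.75,0,0],[-0.75,0,0],[-0.75,0,0],[-0.75,0,0],[-0.75,0,0]], twist=[[0,0,0.6],[0,0,1],[0,0,1],[0,0,1],[0,0,1],[0,0,1],[0,0,1],[0,0,1]], gripper=[0,0,0,0,0,0,0,0])

```text
time: 2.8
tool_pos: [0.2596, 0.1694, 0.4048]
ee_rot: [3.141, 0.0, 2.145]
wrist_force: [-0.1, 0.0, 0.2]
width: 0.0473
finger_force: 0.0
```

```bash
cat >> h.py <<'E'
def plan(p0,yaw0,p1,yaw1,n):
    "rows (rounded) for a tool-down straight move, returns list of (tx,ty,tz,twz)"
    p=np.array(p0,float);yaw=yaw0;out=[]
    for i in range(n):
        T=np.array(p0)+(np.array(p1)-np.array(p0))*(i+1)/n; Y=yaw0+(yaw1-yaw0)*(i+1)/n
        Rm=R.from_euler("xyz",[np.pi,0,yaw]).as_matrix()
        s=np.round(Rm.T@(T-p)/0.04,2); w=round(-(Y-yaw)/0.1,2)
        p=p+Rm@s*0.04; yaw=yaw-w*0.1; out.append((*s.tolist(),w))
    print("T",[list(o[:3]) for o in out]);print("W",[[0,0,o[3]] for o in out]); print("end",p.round(4),round(yaw,4),"max",np.abs(out).max())
E
python3 - <<'E'
from h import *
plan([.2596,.1694,.4048],2.145,[.36,-.05,.4],1.345,8)
plan([.36,-.05,.4],1.345,[.46,-.20,.4],.545,8)
m=cam("wrist");print(m)
o=robot.get_obs(); Rm=cv2.Rodrigues(m[1])[0]; Rt=R.from_euler("xyz",o["ee_rot"]).as_matrix()
print("cam in tool",Rt.T@(-Rm.T@m[2]-o["tool_pos"]), "optical axis in tool",Rt.T@Rm.T[:,2],"right",Rt.T@Rm.T[:,0])
E
```

```text
T [[-0.75, -0.11, 0.01], [-0.75, -0.03, 0.02], [-0.75, 0.04, 0.01], [-0.75, 0.11, 0.02], [-0.73, 0.19, 0.01], [-0.7, 0.27, 0.02], [-0.68, 0.33, 0.01], [-0.64, 0.4, 0.02]]
W [[0, 0, 1.0], [0, 0, 1.0], [0, 0, 1.0], [0, 0, 1.0], [0, 0, 1.0], [0, 0, 1.0], [0, 0, 1.0], [0, 0, 1.0]]
end [ 0.3602 -0.0499  0.4   ] 1.345 max 1.0
T [[-0.39, 0.41, 0.0], [-0.34, 0.45, 0.0], [-0.3, 0.47, 0.0], [-0.25, 0.51, 0.0], [-0.19, 0.53, 0.0], [-0.15, 0.54, 0.0], [-0.09, 0.56, 0.0], [-0.03, 0.56, 0.0]]
W [[0, 0, 1.0], [0, 0, 1.0], [0, 0, 1.0], [0, 0, 1.0], [0, 0, 1.0], [0, 0, 1.0], [0, 0, 1.0], [0, 0, 1.0]]
end [ 0.4599 -0.2     0.4   ] 0.545 max 1.0
(array([[323.46690715,   0.        , 253.68178866],
       [  0.        , 323.46690715, 193.12494437],
       [  0.        ,   0.        ,   1.        ]]), array([-2.74354037, -0.80805233, -0.12070103]), array([-0.31090984, -0.02793903,  0.39220459]))
cam in tool [0.08439103 0.00039423 0.02066633] optical axis in tool [-2.87234119e-01  4.15949988e-04  9.57860318e-01] right [-7.77167957e-04  9.99999475e-01 -6.67298677e-04]
```

play_rows(translation=[[-0.75,-0.11,0.01],[-0.75,-0.03,0.02],[-0.75,0.04,0.01],[-0.75,0.11,0.02],[-0.73,0.19,0.01],[-0.7,0.27,0.02],[-0.68,0.33,0.01],[-0.64,0.4,0.02]], twist=[[0,0,1],[0,0,1],[0,0,1],[0,0,1],[0,0,1],[0,0,1],[0,0,1],[0,0,1]], gripper=[0,0,0,0,0,0,0,0])

```text
time: 3.6
tool_pos: [0.3605, -0.0499, 0.4001]
ee_rot: [3.141, -0.0, 1.344]
wrist_force: [0.7, 0.3, 0.3]
width: 0.0477
finger_force: 0.0
```

play_rows(translation=[[-0.39,0.41,0],[-0.34,0.45,0],[-0.3,0.47,0],[-0.25,0.51,0],[-0.19,0.53,0],[-0.15,0.54,0],[-0.09,0.56,0],[-0.03,0.56,0]], twist=[[0,0,1],[0,0,1],[0,0,1],[0,0,1],[0,0,1],[0,0,1],[0,0,1],[0,0,1]], gripper=[0,0,0,0,0,0,0,0])

```text
time: 4.4
tool_pos: [0.4613, -0.1991, 0.3999]
ee_rot: [3.142, -0.0, 0.545]
wrist_force: [0.2, 0.5, -0.0]
width: 0.0468
finger_force: 0.0
```

play_rows(translation=[[0,0,0],[0,0,0]], twist=[[0,0,1],[0,0,0]], gripper=[0,0])

```text
time: 4.6
tool_pos: [0.4611, -0.1988, 0.3995]
ee_rot: [-3.141, 0.0, 0.448]
wrist_force: [-0.4, -0.1, -0.5]
width: 0.047
finger_force: 0.0
```

```bash
python3 - <<'E'
from h import *
o=robot.get_obs(); print(o["time"],o["tool_pos"],o["ee_rot"],o["joint_positions"])
m=cam("wrist"); a=save("wrist","pics/w1.png"); np.savez("w1.npz",*m)
for n in ["bar_amber","nest","bridge","bar_home","screw_head","jig","mould"]:
    r=robot.spot_point(n,"wrist")
    print(n,[(np.round(x["centre"],4).tolist(),round(x["score"],2),proj("wrist",x["centre"],m).round().tolist()) for x in r[:1]])
cv2.imwrite("pics/w1b.png",cv2.resize(a[:,:,::-1],(800,600),interpolation=cv2.INTER_CUBIC))
E
```

```text
4.6 [ 0.46106775 -0.19879618  0.39953912] [-3.14091027e+00  2.78124257e-04  4.48261047e-01] [-5.20095385e-01 -1.85460145e-02  1.48983220e+00  1.58308156e-04
  1.67102632e+00  6.02455774e-01]
bar_amber [([0.4967, -0.2935, 0.0192], 0.75, [[342.0, 181.0]])]
nest [([0.5601, -0.1038, 0.0151], 0.94, [[213.0, 50.0]])]
bridge [([0.5616, -0.1069, 0.0469], 0.55, [[213.0, 45.0]])]
bar_home [([0.4949, -0.0986, 0.0168], 0.88, [[184.0, 106.0]])]
screw_head [([0.5584, -0.1082, 0.0756], 0.69, [[208.0, 45.0]])]
jig []
mould [([0.492, -0.327, 0.0003], 0.74, [[360.0, 192.0]])]
```

View pics/w1b.png

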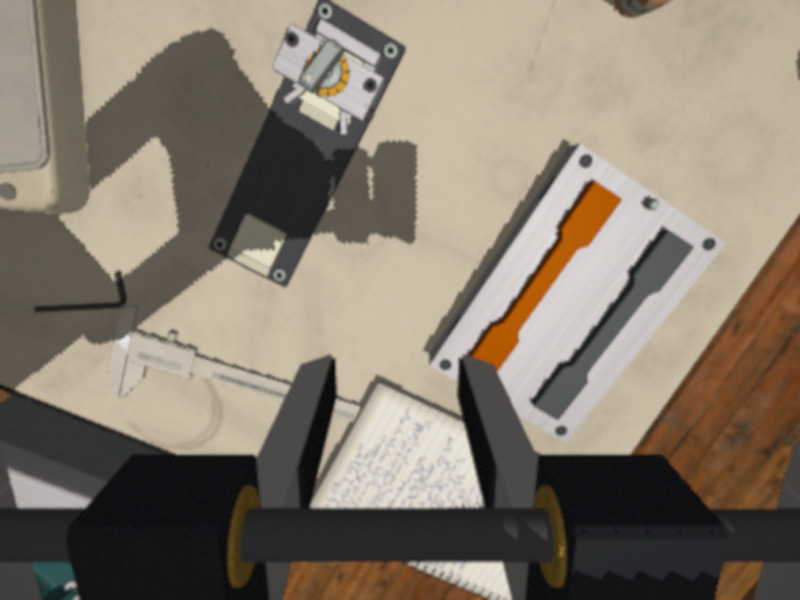

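The amber bar runs from (605,190) to (485,360) in the enlarged view. The jig plate corners are at (210,248), (288,286) and (405,47), with the screw head lying along about (310,85) to (330,45). Next I'll measure the bar's and the jig's yaw from the pixels.

```bash
python3 - <<'E'
from h import *
z=np.load("w1.npz"); m=tuple(z[k] for k in z.files); s=1.5625
im=cv2.imread("pics/w1.png"); hsv=cv2.cvtColor(im,cv2.COLOR_BGR2HSV)
mask=((hsv[...,0]>5)&(hsv[...,0]<18)&(hsv[...,1]>200)&(hsv[...,2]>120)).astype(np.uint8)
n,l,st,c=cv2.connectedComponentsWithStats(mask)
# bar visible in w1; pick comp nearest (342,181)
i=min(range(1,n),key=lambda k:np.linalg.norm(c[k]-[342,175])-st[k,4]*.01); print(st[i],c[i])
cs=cv2.findContours((l==i).astype(np.uint8),0,1)[0][0].reshape(-1,2)
def rect(m,cs,h):
    P=np.array([atz(m,p,h)[:2] for p in cs])*1000
    r=cv2.minAreaRect(P.astype(np.float32)); print("rect",h,r)
rect(m,cs,.029)
mt=cam("top"); imt=cv2.imread("pics/top.png"); h2=cv2.cvtColor(imt,cv2.COLOR_BGR2HSV)
mk=((h2[...,0]>3)&(h2[...,0]<18)&(h2[...,1]>150)&(h2[...,2]>110)).astype(np.uint8); mk[:,:340]=0; mk[:180]=0; mk[260:]=0; mk[:,395:]=0
c2=np.concatenate([c.reshape(-1,2) for c in cv2.findContours(mk,0,1)[0]]); rect(mt,c2,.029)
print("mould",[atz(m,np.array(p)/s,.022).round(4).tolist() for p in [(578,143),(722,240),(560,437),(430,362)]])
a,b,cc,d=[atz(m,np.array(p)/s,.010)[:2] for p in [(210,248),(288,286),(405,47),(320,0)]]
print("jig",a,b,cc,d,"yaw R",np.arctan2(*(cc-b)[::-1]),"L",np.arctan2(*(d-a)[::-1]),"end",np.arctan2(*(a-b)[::-1]))
print("head",atz(m,np.array((310,85))/s,.081),atz(m,np.array((332,45))/s,.081))
E
```

```text
[ 303  117   93  119 1894] [351.21647307 173.17634636]
rect 0.029 ((501.8480224609375, -293.6534118652344), (21.807615280151367, 146.906005859375), 84.27647399902344)
rect 0.029 ((493.5972900390625, -294.1900939941406), (19.148839950561523, 153.56044006347656), 84.45440673828125)
mould [[0.5941, -0.2698, 0.022], [0.582, -0.3966, 0.022], [0.3953, -0.3749, 0.022], [0.4083, -0.2518, 0.022]]
jig [ 0.41509094 -0.0674044 ] [ 0.41308993 -0.13028909] [ 0.59846986 -0.13840093] [ 0.59948835 -0.07682898] yaw R -0.043729980387248436 L -0.05106569396152702 end 1.5389868247672052
head [ 0.54734405 -0.1044369   0.081     ] [ 0.57065837 -0.10735468  0.081     ]
```

```bash
python3 - <<'E'
from h import *
plan([.4611,-.1990,.3995],.445,[.496,-.294,.265],-.098,6)
E
```

```text
T [[-0.04, 0.42, 0.56], [0.0, 0.42, 0.56], [0.04, 0.42, 0.56], [0.07, 0.42, 0.56], [0.11, 0.4, 0.56], [0.15, 0.4, 0.56]]
W [[0, 0, 0.91], [0, 0, 0.9], [0, 0, 0.9], [0, 0, 0.91], [0, 0, 0.9], [0, 0, 0.91]]
end [ 0.4959 -0.2941  0.2651] -0.098 max 0.91
```

play_rows(translation=[[-0.04,0.42,0.56],[0,0.42,0.56],[0.04,0.42,0.56],[0.07,0.42,0.56],[0.11,0.4,0.56],[0.15,0.4,0.56],[0,0,0],[0,0,0]], twist=[[0,0,0.91],[0,0,0.9],[0,0,0.9],[0,0,0.91],[0,0,0.9],[0,0,0.91],[0,0,0],[0,0,0]], gripper=[-0.1,-0.1,-0.1,-0.1,-0.1,-0.1,-0.1,-0.1])

```text
time: 5.8
tool_pos: [0.4959, -0.293, 0.2652]
ee_rot: [-3.14, 0.001, -0.093]
wrist_force: [-0.6, 0.8, 0.4]
width: 0.0423
finger_force: 0.0
```

```bash
python3 - <<'E'
from h import *
o=robot.get_obs(); print(o["time"],o["tool_pos"],o["ee_rot"],o["width"])
m=cam("wrist"); a=save("wrist","pics/w2.png"); np.savez("w2.npz",*m)
for n in ["bar_amber","mould"]:
    r=robot.spot_point(n,"wrist"); print(n,[(np.round(x["centre"],4).tolist(),round(x["score"],2)) for x in r[:1]])
hsv=cv2.cvtColor(a,cv2.COLOR_RGB2HSV)
mask=((hsv[...,0]>5)&(hsv[...,0]<18)&(hsv[...,1]>200)&(hsv[...,2]>120)).astype(np.uint8)
for v in range(0,384,12):
    u=np.flatnonzero(mask[v]); 
    if len(u)>5:
        p,q=atz(m,(u[0],v),.029),atz(m,(u[-1]+1,v),.029); print(v,u[0],u[-1],p[:2].round(4),q[:2].round(4),((p+q)/2)[:2].round(4),round(np.linalg.norm(p-q)*1000,1))
cv2.imwrite("pics/w2b.png",cv2.resize(a[:,:,::-1],(640,480),interpolation=cv2.INTER_CUBIC))
E
```

```text
5.8 [ 0.49591989 -0.29303173  0.26524232] [-3.14043179e+00  1.09362060e-03 -9.26273884e-02] 0.04231013787027729
bar_amber [([0.4968, -0.2932, 0.0193], 0.89)]
mould [([0.4918, -0.3294, 0.0036], 0.59)]
108 240 275 [ 0.5733 -0.2905] [ 0.5711 -0.3136] [ 0.5722 -0.302 ] 23.2
120 241 275 [ 0.5657 -0.2903] [ 0.5635 -0.313 ] [ 0.5646 -0.3017] 22.8
132 241 274 [ 0.558  -0.2895] [ 0.5559 -0.3118] [ 0.5569 -0.3007] 22.4
144 241 274 [ 0.5501 -0.2887] [ 0.548  -0.3112] [ 0.5491 -0.3   ] 22.6
156 241 274 [ 0.5421 -0.2879] [ 0.54   -0.3106] [ 0.5411 -0.2993] 22.9
168 262 267 [ 0.5326 -0.3012] [ 0.5322 -0.3053] [ 0.5324 -0.3033] 4.1
264 247 267 [ 0.461  -0.2838] [ 0.4595 -0.2994] [ 0.4603 -0.2916] 15.6
276 242 271 [ 0.4513 -0.2791] [ 0.4492 -0.3016] [ 0.4502 -0.2903] 22.6
288 242 271 [ 0.441 -0.278] [ 0.4389 -0.3008] [ 0.4399 -0.2894] 22.9
300 242 270 [ 0.4304 -0.2769] [ 0.4283 -0.2992] [ 0.4294 -0.2881] 22.4
```

View pics/w2b.png

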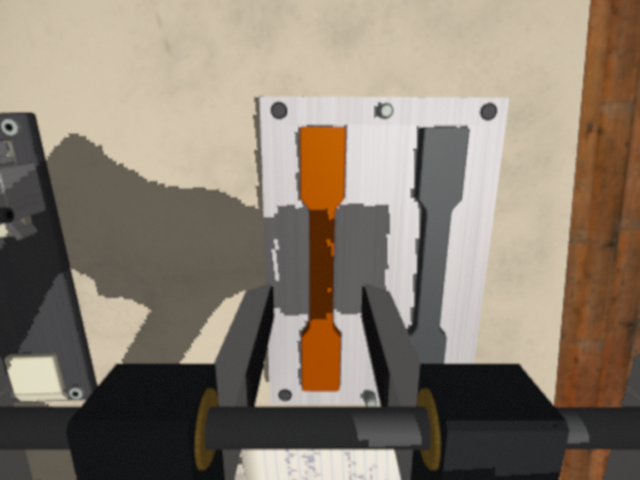

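The bar is centred at (0.498, -0.295) with yaw about -0.097, and the fingers straddle the waist at about (320,270). I'll descend, grip and lift.

play_rows(translation=[[0,0.04,0.45],[0,0,0.4],[0,0,0.2],[0,0,0],[0,0,0]], twist=[[0,0,0.05],[0,0,0],[0,0,0],[0,0,0],[0,0,0]], gripper=[-0.1,-0.1,-0.1,-0.1,-0.1])

```text
time: 6.45
tool_pos: [0.4962, -0.2947, 0.2246]
ee_rot: [3.141, -0.001, -0.099]
wrist_force: [0.6, 0.6, -0.0]
width: 0.0422
finger_force: 0.0
```

play_rows(translation=[[0,0,0],[0,0,0],[0,0,0],[0,0,0],[0,0,0],[0,0,0]], twist=[[0,0,0],[0,0,0],[0,0,0],[0,0,0],[0,0,0],[0,0,0]], gripper=[-1,-1,-1,-1,-1,-1])

```text
time: 7.05
tool_pos: [0.496, -0.2949, 0.2238]
ee_rot: [3.141, -0.0, -0.099]
wrist_force: [-0.8, -0.5, 1.2]
width: 0.0135
finger_force: 30.0
```

```bash
python3 - <<'E'
from h import *
plan([.496,-.295,.286],-.099,[.440,-.0995,.262],-.046,6)
E
```

```text
T [[-0.31, -0.79, 0.1], [-0.31, -0.79, 0.1], [-0.3, -0.79, 0.1], [-0.29, -0.8, 0.1], [-0.28, -0.79, 0.1], [-0.28, -0.81, 0.1]]
W [[0, 0, -0.09], [0, 0, -0.09], [0, 0, -0.09], [0, 0, -0.08], [0, 0, -0.09], [0, 0, -0.09]]
end [ 0.44   -0.0993  0.262 ] -0.046 max 0.81
```

play_rows(translation=[[0,0,-0.15],[0,0,-0.4],[0,0,-0.5],[0,0,-0.5],[0,0,0]], twist=[[0,0,0],[0,0,0],[0,0,0],[0,0,0],[0,0,0]], gripper=[-1,-1,-1,-1,-1])

```text
time: 7.55
tool_pos: [0.4966, -0.2953, 0.2891]
ee_rot: [3.138, -0.006, -0.099]
wrist_force: [0.3, 0.2, 0.2]
width: 0.0136
finger_force: 30.0
```

play_rows(translation=[[-0.31,-0.79,0.1],[-0.31,-0.79,0.1],[-0.3,-0.79,0.1],[-0.29,-0.8,0.1],[-0.28,-0.79,0.1],[-0.28,-0.8,0.15],[0,0,0],[0,0,0]], twist=[[0,0,-0.09],[0,0,-0.09],[0,0,-0.09],[0,0,-0.08],[0,0,-0.09],[0,0,-0.09],[0,0,0],[0,0,0]], gripper=[-1,-1,-1,-1,-1,-1,-1,-1])

```text
time: 8.35
tool_pos: [0.4396, -0.099, 0.2587]
ee_rot: [3.141, 0.001, -0.045]
wrist_force: [0.8, -0.7, 0.5]
width: 0.0135
finger_force: 30.0
```

```bash
python3 - <<'E'
from h import *
o=robot.get_obs(); print(o["time"],o["tool_pos"],o["ee_rot"],o["width"])
m=cam("wrist"); a=save("wrist","pics/w3.png"); np.savez("w3.npz",*m)
for n in ["bar_amber","nest","bridge","bar_home","screw_head","jig"]:
    r=robot.spot_point(n,"wrist"); print(n,[(np.round(x["centre"],4).tolist(),round(x["score"],2)) for x in r[:1]])
cv2.imwrite("pics/w3b.png",cv2.resize(a[:300,90:460,::-1],(740,600),interpolation=cv2.INTER_CUBIC))
E
```

```text
8.35 [ 0.4396016  -0.09902383  0.25867305] [ 3.14145258e+00  9.49709666e-04 -4.47371721e-02] 0.013520878382245973
bar_amber [([0.442, -0.0984, 0.054], 0.78)]
nest [([0.5595, -0.1064, 0.0154], 0.8)]
bridge [([0.5601, -0.1037, 0.048], 0.95)]
bar_home []
screw_head [([0.5584, -0.1117, 0.077], 0.97)]
jig [([0.5615, -0.1045, 0.0577], 0.58)]
```

View pics/w3b.png

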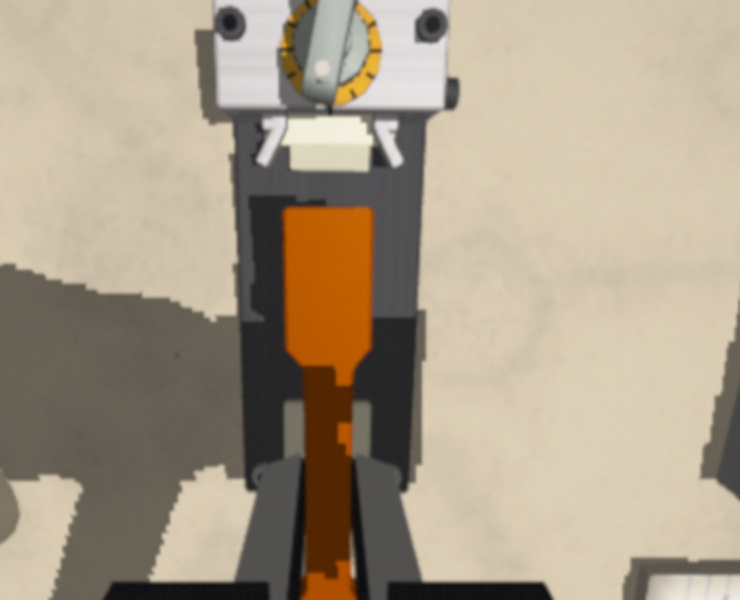

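The view shows the bar held straight, with its tab at (285–373, 208–350). The pad ramp (289–371, 170), the fence mouths (262,163)/(398,163) and the bridge front edge (217,108)–(445,112) lie ahead. I'll measure the jig axis against the bar.

```bash
python3 - <<'E'
from h import *
z=np.load("w3.npz"); m=tuple(z[k] for k in z.files)
f=lambda u,v,h: atz(m,(u/2+90,v/2),h)[:2].round(4)
for nm,pts,h in [("bar front",[(285,208),(373,208)],.064),("bar back of tab",[(285,345),(373,345)],.064),("plate far",[(238,200),(424,200)],.010),("plate near",[(246,470),(408,470)],.010),
  ("mouth",[(262,163),(398,163)],.024),("pad top",[(285,143),(373,143)],.016),("bridge front",[(217,107),(445,111)],.050),("bolts",[(230,22),(432,22)],.050),("collarring",[(281,45),(381,45)],.053)]:
    a,b=[f(*p,h) for p in pts]; print(nm,a,b,"mid",(a+b)/2,"w",np.linalg.norm(a-b).round(4), "ang",np.arctan2(b[0]-a[0],a[1]-b[1]).round(3))
E
```

```text
bar front [ 0.5203 -0.0911] [ 0.5193 -0.1139] mid [ 0.5198 -0.1025] w 0.0228 ang -0.044
bar back of tab [ 0.484  -0.0888] [ 0.4829 -0.113 ] mid [ 0.48345 -0.1009 ] w 0.0242 ang -0.045
plate far [ 0.5225 -0.0719] [ 0.5197 -0.1348] mid [ 0.5211  -0.10335] w 0.063 ang -0.044
plate near [ 0.4234 -0.0665] [ 0.4206 -0.1285] mid [ 0.422  -0.0975] w 0.0621 ang -0.045
mouth [ 0.5334 -0.0823] [ 0.5314 -0.1248] mid [ 0.5324  -0.10355] w 0.0425 ang -0.047
pad top [ 0.5395 -0.0894] [ 0.5382 -0.1176] mid [ 0.53885 -0.1035 ] w 0.0282 ang -0.046
bridge front [ 0.5469 -0.0737] [ 0.5432 -0.1348] mid [ 0.54505 -0.10425] w 0.0612 ang -0.06
bolts [ 0.5671 -0.079 ] [ 0.5647 -0.1313] mid [ 0.5659  -0.10515] w 0.0524 ang -0.046
collarring [ 0.5605 -0.092 ] [ 0.5594 -0.1177] mid [ 0.55995 -0.10485] w 0.0257 ang -0.043
```

play_rows(translation=[[0,0.01,0.45],[0,0,0.3],[0,0,0.1],[0,0,0],[0,0,0]], twist=[[0,0,0.05],[0,0,0],[0,0,0],[0,0,0],[0,0,0]], gripper=[-1,-1,-1,-1,-1])

```text
time: 9.2
tool_pos: [0.4401, -0.1, 0.2257]
ee_rot: [3.142, -0.0, -0.051]
wrist_force: [1.3, -0.1, -0.5]
width: 0.0132
finger_force: 30.0
```

play_rows(translation=[[0.15,0,0.02],[0.2,0,0],[0.2,0,0],[0.2,0,0],[0.15,0,0],[0,0,0]], twist=[[0,0,0],[0,0,0],[0,0,0],[0,0,0],[0,0,0],[0,0,0]], gripper=[-1,-1,-1,-1,-1,-1])

```text
time: 9.8
tool_pos: [0.4768, -0.1018, 0.2247]
ee_rot: [-3.142, -0.0, -0.051]
wrist_force: [-0.5, 0.1, -0.5]
width: 0.0135
finger_force: 30.0
```

play_rows(translation=[[0.15,0,0],[0.15,0,0],[0.1,0,0],[0,0,0]], twist=[[0,0,0],[0,0,0],[0,0,0],[0,0,0]], gripper=[-1,-1,-1,-1])

```text
time: 10.2
tool_pos: [0.4924, -0.1026, 0.2247]
ee_rot: [-3.142, -0.0, -0.051]
wrist_force: [0.4, 0.0, 0.1]
width: 0.0137
finger_force: 30.0
```

play_rows(translation=[[0,0,0.02],[0,0,0.02],[0,0,0]], twist=[[0,0,0],[0,0,0],[0,0,0]], gripper=[-1,-1,-1])

```text
time: 10.5
tool_pos: [0.4916, -0.1025, 0.2228]
ee_rot: [-3.141, 0.0, -0.051]
wrist_force: [-0.2, 0.2, -0.3]
width: 0.0131
finger_force: 30.0
```

```bash
python3 - <<'E'
from h import *
z=[];f=[]
for i in range(2):
    m=cam("wrist"); a=robot.snapshot("wrist"); o=robot.get_obs(); z.append(o["tool_pos"]);f.append(o["wrist_force"])
print(np.round(np.mean(z,0),4),np.round(np.mean(f,0),2))
cv2.imwrite("pics/w4b.png",cv2.resize(a[:300,90:460,::-1],(740,600),interpolation=cv2.INTER_CUBIC)); np.savez("w4.npz",*m)
E
```

```text
[ 0.4917 -0.1025  0.223 ] [ 0.32  0.32 -1.  ]
```

play_rows(translation=[[0.05,0,0.01],[0.05,0,0],[0,0,0]], twist=[[0,0,0],[0,0,0],[0,0,0]], gripper=[-1,-1,-1])

```text
time: 10.9
tool_pos: [0.4962, -0.1028, 0.2228]
ee_rot: [-3.142, -0.001, -0.051]
wrist_force: [0.4, 0.4, -0.4]
width: 0.0133
finger_force: 30.0
```

play_rows(translation=[[0.03,0,0],[0.03,0,0],[0,0,0]], twist=[[0,0,0],[0,0,0],[0,0,0]], gripper=[-1,-1,-1])

```text
time: 11.2
tool_pos: [0.4979, -0.1029, 0.2227]
ee_rot: [-3.142, 0.002, -0.051]
wrist_force: [-3.8, 0.7, 2.9]
width: 0.0133
finger_force: 30.0
```

play_rows(translation=[[0.03,0,0],[0,0,0]], twist=[[0,0,0],[0,0,0]], gripper=[-1,-1])

```text
time: 11.4
tool_pos: [0.4985, -0.1029, 0.2227]
ee_rot: [-3.141, 0.005, -0.051]
wrist_force: [-7.5, 0.3, 5.7]
width: 0.0134
finger_force: 30.0
```

play_rows(translation=[[0.02,0,0],[0,0,0]], twist=[[0,0,0],[0,0,0]], gripper=[-1,-1])

```text
time: 11.6
tool_pos: [0.4988, -0.1029, 0.2227]
ee_rot: [-3.141, 0.006, -0.051]
wrist_force: [-8.6, 0.5, 7.0]
width: 0.0133
finger_force: 30.0
```

play_rows(translation=[[0,0,0],[0,0,0],[0,0,0],[0,0,0]], twist=[[0,0,0],[0,0,0],[0,0,0],[0,0,0]], gripper=[-0.2,-0.2,-0.2,-0.2])

```text
time: 12.0
tool_pos: [0.5005, -0.103, 0.2227]
ee_rot: [-3.141, -0.001, -0.051]
wrist_force: [-0.5, -0.1, 0.6]
width: 0.0372
finger_force: 0.0
```

play_rows(translation=[[0,0,-0.5],[0,0,-1],[0,0,-1],[-1,0,-1],[-1,0,0],[0,0,0],[0,0,0]], twist=[[0,0,0],[0,0,0],[0,0,0],[0,0,0],[0,0,0],[0,0,0],[0,0,0]], gripper=[-0.2,-0.2,-0.2,-0.2,-0.2,-0.2,-0.2])

```text
time: 12.7
tool_pos: [0.4246, -0.0991, 0.3582]
ee_rot: [3.141, -0.002, -0.052]
wrist_force: [0.0, 0.9, -0.5]
width: 0.0376
finger_force: 0.0
```

```bash
python3 - <<'E'
from h import *
o=robot.get_obs(); print(o["time"],o["tool_pos"],o["ee_rot"],o["width"])
m=cam("wrist"); a=save("wrist","pics/w5.png"); np.savez("w5.npz",*m)
for n in ["bar_amber","nest","bridge","bar_home","screw_head","spindle","thumbscrew"]:
    r=robot.spot_point(n,"wrist"); print(n,[(np.round(x["centre"],4).tolist(),round(x["score"],2)) for x in r[:1]])
cv2.imwrite("pics/w5b.png",cv2.resize(a[:300,90:460,::-1],(740,600),interpolation=cv2.INTER_CUBIC))
E
```

```text
12.7 [ 0.42460416 -0.09906095  0.35823277] [ 3.14137772e+00 -1.76194947e-03 -5.16169214e-02] 0.03762361195139413
bar_amber [([0.4982, -0.1026, 0.0188], 0.62)]
nest [([0.5601, -0.1057, 0.0142], 0.94)]
bridge [([0.5564, -0.1042, 0.0492], 0.78)]
bar_home [([0.4954, -0.0992, 0.017], 0.73)]
screw_head [([0.5562, -0.1068, 0.0715], 0.74)]
spindle [([0.5575, -0.1048, 0.0534], 0.74)]Traceback (most recent call last):
  File "<stdin>", line 5, in <module>
ValueError: it knows: bar_amber, bar_grey, bar_home, beaker, bridge, foot, jig, mould, nest, sample_jar, screw_head, spindle, stand_homogeniser, vial
```

```bash
python3 - <<'E'
import cv2
a=cv2.imread("pics/w5.png"); cv2.imwrite("pics/w5b.png",cv2.resize(a[20:300,120:400],(600,600),interpolation=cv2.INTER_CUBIC))
E
```

```text
(no output)
```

View pics/w5b.png

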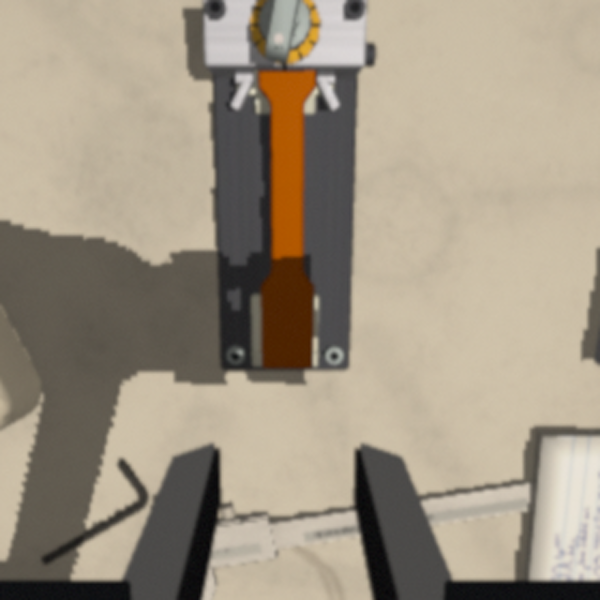

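The bar lies under the bridge between the fences, with its tail at about (287,368) near the plate end. The white dot ear is at (278,40), pointing towards the robot. Now I'll check home, then move over the screw with yaw near 3.04 for a single-grip turn.

```bash
python3 - <<'E'
from h import *
z=np.load("w5.npz"); m=tuple(z[k] for k in z.files); k=280/600
f=lambda u,v,h: atz(m,(u*k+120,v*k+20),h).round(4)
a=f(287,368,.028);b=f(287,370,.010);print("bar rear",a,"plate rear",b,"diff",a[0]-b[0],"bar rear sides",f(262,340,.028),f(313,340,.028),"tab rear start",f(262,285,.028),"waist edges",f(271,140,.028),f(304,140,.028))
print("bridge front",f(205,66,.05),f(366,68,.05),"ring",f(251,28,.053),f(320,28,.053),"bolts",f(215,8,.05),f(354,8,.05))
plan([.4246,-.0991,.358],-.051,[.5597,-.105,.315],3.04,31)
E
```

```text
bar rear [ 0.4183 -0.0984  0.028 ] plate rear [ 0.412  -0.0981  0.01  ] diff 0.006300000000000028 bar rear sides [ 0.4323 -0.0876  0.028 ] [ 0.4311 -0.111   0.028 ] tab rear start [ 0.4577 -0.0892  0.028 ] waist edges [ 0.5193 -0.0969  0.028 ] [ 0.5185 -0.1108  0.028 ]
bridge front [ 0.5467 -0.0736  0.05  ] [ 0.5428 -0.1352  0.05  ] ring [ 0.5585 -0.0922  0.053 ] [ 0.5571 -0.118   0.053 ] bolts [ 0.5665 -0.0791  0.05  ] [ 0.5638 -0.1311  0.05  ]
T [[0.11, -0.0, 0.03], [0.11, 0.01, 0.04], [0.1, 0.02, 0.03], [0.11, 0.03, 0.04], [0.1, 0.04, 0.03], [0.1, 0.05, 0.04], [0.09, 0.06, 0.03], [0.08, 0.07, 0.04], [0.08, 0.08, 0.03], [0.06, 0.09, 0.04], [0.06, 0.09, 0.03], [0.06, 0.09, 0.04], [0.04, 0.11, 0.03], [0.03, 0.1, 0.04], [0.02, 0.11, 0.03], [0.01, 0.1, 0.03], [-0.01, 0.11, 0.04], [-0.01, 0.11, 0.03], [-0.02, 0.11, 0.04], [-0.04, 0.1, 0.03], [-0.04, 0.1, 0.04], [-0.06, 0.1, 0.03], [-0.06, 0.09, 0.04], [-0.07, 0.08, 0.03], [-0.08, 0.07, 0.04], [-0.09, 0.07, 0.03], [-0.09, 0.06, 0.04], [-0.1, 0.05, 0.03], [-0.1, 0.04, 0.04], [-0.1, 0.02, 0.03], [-0.11, 0.02, 0.04]]
W [[0, 0, -1.0], [0, 0, -0.99], [0, 0, -1.0], [0, 0, -1.0], [0, 0, -1.0], [0, 0, -0.99], [0, 0, -1.0], [0, 0, -1.0], [0, 0, -0.99], [0, 0, -1.0], [0, 0, -1.0], [0, 0, -1.0], [0, 0, -0.99], [0, 0, -1.0], [0, 0, -1.0], [0, 0, -0.99], [0, 0, -1.0], [0, 0, -1.0], [0, 0, -0.99], [0, 0, -1.0], [0, 0, -1.0], [0, 0, -1.0], [0, 0, -0.99], [0, 0, -1.0], [0, 0, -1.0], [0, 0, -0.99], [0, 0, -1.0], [0, 0, -1.0], [0, 0, -1.0], [0, 0, -0.99], [0, 0, -1.0]]
end [ 0.5597 -0.105   0.3148] 3.04 max 1.0
```

play_rows(translation=[[0.58,0,0],[0.7,0,0.2],[0.7,0,0.25],[0.7,0,0.3],[0.7,-0.02,0.3],[0,0,0],[0,0,0],[0,0,0]], twist=[[0,0,-1],[0,0,0],[0,0,0],[0,0,0],[0,0,0],[0,0,-1],[0,0,-1],[0,0,-1]], gripper=[-0.2,-0.2,-0.2,-0.2,-0.2,-0.2,-0.2,-0.2])

```text
time: 13.85
tool_pos: [0.5607, -0.094, 0.3149]
ee_rot: [-3.14, 0.001, 0.353]
wrist_force: [0.0, -0.1, 0.3]
width: 0.0376
finger_force: 0.0
```

play_rows(translation=[[0,0,0],[0,0,0],[0,0,0],[0,0,0],[0,0,0],[0,0,0],[0,0,0],[0,0,0]], twist=[[0,0,-1],[0,0,-1],[0,0,-1],[0,0,-1],[0,0,-1],[0,0,-1],[0,0,-1],[0,0,-1]], gripper=[-0.2,-0.2,-0.2,-0.2,-0.2,-0.2,-0.2,-0.2])

```text
time: 14.65
tool_pos: [0.5604, -0.0941, 0.3154]
ee_rot: [-3.141, 0.0, 1.153]
wrist_force: [-0.1, 0.4, 0.1]
width: 0.0378
finger_force: 0.0
```

play_rows(translation=[[0,0,0],[0,0,0],[0,0,0],[0,0,0],[0,0,0],[0,0,0],[0,0,0],[0,0,0]], twist=[[0,0,-1],[0,0,-1],[0,0,-1],[0,0,-1],[0,0,-1],[0,0,-1],[0,0,-1],[0,0,-1]], gripper=[-0.2,-0.2,-0.2,-0.2,-0.2,-0.2,-0.2,-0.2])

```text
time: 15.45
tool_pos: [0.5604, -0.0941, 0.3154]
ee_rot: [-3.141, -0.001, 1.953]
wrist_force: [0.6, -0.2, 0.3]
width: 0.0375
finger_force: 0.0
```

play_rows(translation=[[0,0,0],[0,0,0],[0,0,0],[0,0,0],[0,0,0],[0,0,0],[0,0,0],[0,0,0]], twist=[[0,0,-1],[0,0,-1],[0,0,-1],[0,0,-1],[0,0,-1],[0,0,-1],[0,0,-1],[0,0,-1]], gripper=[-0.2,-0.2,-0.2,-0.2,-0.2,-0.2,-0.2,-0.2])

```text
time: 16.25
tool_pos: [0.5604, -0.094, 0.3154]
ee_rot: [3.142, -0.001, 2.753]
wrist_force: [-0.3, 0.6, 0.2]
width: 0.0374
finger_force: 0.0
```

play_rows(translation=[[0,0,0],[0,0,0],[0,0,0],[0,0,0],[0,0,0]], twist=[[0,0,-1],[0,0,-1],[0,0,-0.9],[0,0,0],[0,0,0]], gripper=[-0.2,-0.2,-0.2,-0.2,-0.2])

```text
time: 16.75
tool_pos: [0.5602, -0.094, 0.3156]
ee_rot: [3.141, -0.001, 3.037]
wrist_force: [0.6, -0.8, 0.1]
width: 0.0373
finger_force: 0.0
```

```bash
python3 - <<'E'
from h import *
o=robot.get_obs(); print(o["time"],o["tool_pos"],o["ee_rot"],o["width"],o["joint_positions"],o["wrist_torque"])
m=cam("wrist"); a=save("wrist","pics/w6.png"); np.savez("w6.npz",*m)
for n in ["bridge","screw_head","spindle"]:
    r=robot.spot_point(n,"wrist"); print(n,[(np.round(x["centre"],4).tolist(),round(x["score"],2)) for x in r[:1]])
p=proj("wrist",[.5597,-.105,.075],m)[0]; print(p); u,v=int(p[0]),int(p[1]); u0,v0=max(u-75,0),max(v-75,0)
print(u0,v0); cv2.imwrite("pics/w6b.png",cv2.resize(a[v0:v0+150,u0:u0+150,::-1],(600,600),interpolation=cv2.INTER_CUBIC))
E
```

```text
16.75 [ 0.56024529 -0.09404469  0.31559437] [ 3.14137282e+00 -6.22588873e-04  3.03704229e+00] 0.03730746125078782 [-2.66142916e-01  1.61131990e-01  1.46614704e+00  1.16981865e-04
  1.51496347e+00 -1.73239537e+00] [ 0.0244698  -0.00624594 -0.04252159]
bridge [([0.5614, -0.1071, 0.0486], 0.98)]
screw_head [([0.5599, -0.1078, 0.0742], 0.61)]
spindle [([0.5612, -0.1044, 0.055], 0.7)]
[237.85214089 217.67769432]
162 142
```

View pics/w6b.png

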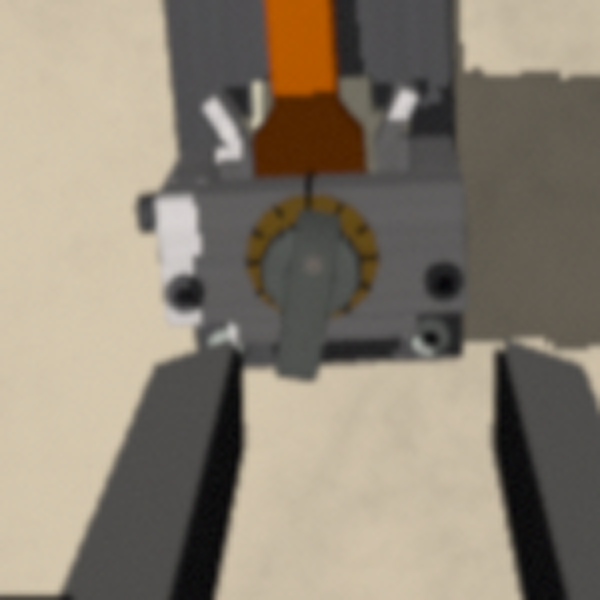

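The view shows the head from (316,215) to (298,377), the brass ring centred at about (312,257) and the collar mark at (310,185). The gripper is about 11 mm off in y, which I'll correct next.

```bash
python3 - <<'E'
from h import *
z=np.load("w6.npz"); m=tuple(z[k] for k in z.files)
f=lambda u,v,h: atz(m,(u/4+162,v/4+142),h)[:2].round(4)
for h in (.0815,.078):
    a,b=f(316,213,h),f(298,378,h); print("head",h,a,b,(a+b)/2,"len",np.linalg.norm(a-b),"yaw",np.arctan2(*(b-a)[::-1]))
l,r=f(247,257,.052),f(378,257,.052); print("ring",l,r,(l+r)/2,np.linalg.norm(l-r)); t,bb=f(312,195,.052),f(312,319,.052);print("ring tb",t,bb,(t+bb)/2)
a,b=f(186,292,.05),f(443,281,.05); print("bolts",a,b,(a+b)/2)
E
```

```text
head 0.0815 [ 0.5411 -0.1003] [ 0.5715 -0.1071] [ 0.5563 -0.1037] len 0.031151243955900042 yaw -0.22006170263356528
head 0.078 [ 0.5421 -0.1005] [ 0.573  -0.1075] [ 0.55755 -0.104  ] len 0.03168296072023565 yaw -0.22277710489210106
ring [ 0.5576 -0.1171] [ 0.5603 -0.0912] [ 0.55895 -0.10415] 0.026040353300214647
ring tb [ 0.5462 -0.1028] [ 0.572  -0.1058] [ 0.5591 -0.1043]
bolts [ 0.5643 -0.1306] [ 0.5675 -0.0788] [ 0.5659 -0.1047]
```

play_rows(translation=[[0,-0.26,0],[0,0,0.3],[0,0,0.4],[0,0,0.35],[0,0,0.2],[0,0,0],[0,0,0]], twist=[[0,0,0.6],[0,0,0.5],[0,0,0],[0,0,0],[0,0,0],[0,0,0],[0,0,0]], gripper=[-0.2,-0.2,-0.2,-0.2,-0.2,-0.2,-0.2])

```text
time: 17.65
tool_pos: [0.559, -0.1044, 0.2662]
ee_rot: [3.142, 0.0, 2.929]
wrist_force: [0.8, 0.1, 0.6]
width: 0.0375
finger_force: 0.0
```

play_rows(translation=[[0,0,0],[0,0,0],[0,0,0],[0,0,0],[0,0,0],[0,0,0]], twist=[[0,0,0],[0,0,0],[0,0,0],[0,0,0],[0,0,0],[0,0,0]], gripper=[-1,-1,-1,-1,-1,-1])

```text
time: 18.25
tool_pos: [0.5589, -0.1048, 0.2665]
ee_rot: [-3.141, 0.001, 2.929]
wrist_force: [-1.3, -2.3, 1.7]
width: 0.0076
finger_force: 29.9
```

```bash
python3 - <<'E'
from h import *
o=robot.get_obs(); print({k:np.round(o[k],4).tolist() for k in ("time","tool_pos","ee_rot","width","wrist_force","wrist_torque","joint_positions")})
E
```

```text
{'time': 18.25, 'tool_pos': [0.5589, -0.1048, 0.2665], 'ee_rot': [-3.1405, 0.0007, 2.9285], 'width': 0.0076, 'wrist_force': [-1.3482, -2.2626, 1.6753], 'wrist_torque': [-0.407, 0.1616, -0.0348], 'joint_positions': [-0.2848, 0.1949, 1.5279, -0.001, 1.4181, -1.6424]}
```

play_rows(translation=[[0,-0.01,0.003],[0,0,0.003],[0,0,0.003],[0,0,0.003],[0,0,0.003],[0,0,0.003],[0,0,0.003],[0,0,0.003]], twist=[[0,0,0.5],[0,0,1],[0,0,1],[0,0,1],[0,0,1],[0,0,1],[0,0,1],[0,0,1]], gripper=[-1,-1,-1,-1,-1,-1,-1,-1])

```text
time: 19.05
tool_pos: [0.5589, -0.105, 0.2655]
ee_rot: [3.141, 0.001, 2.175]
wrist_force: [-0.7, -1.5, 1.8]
width: 0.0075
finger_force: 30.0
```

```bash
cat > o.py <<'E'
from h import *
o=robot.get_obs(); print({k:np.round(o[k],4).tolist() for k in ("time","tool_pos","ee_rot","width","wrist_force","wrist_torque","joint_positions")})
E
python3 o.py
```

```text
{'time': 19.05, 'tool_pos': [0.5589, -0.105, 0.2655], 'ee_rot': [3.1413, 0.0008, 2.1748], 'width': 0.0075, 'wrist_force': [-0.6834, -1.4719, 1.8284], 'wrist_torque': [-0.2895, 0.1695, 0.0454], 'joint_positions': [-0.2853, 0.1956, 1.529, -0.0003, 1.4162, -0.8892]}
```

play_rows(translation=[[0,0,0.003],[0,0,0.003],[0,0,0.003],[0,0,0.003],[0,0,0.003],[0,0,0.003],[0,0,0.003],[0,0,0.003]], twist=[[0,0,1],[0,0,1],[0,0,1],[0,0,1],[0,0,1],[0,0,1],[0,0,1],[0,0,1]], gripper=[-1,-1,-1,-1,-1,-1,-1,-1])

```text
time: 19.85
tool_pos: [0.5589, -0.105, 0.2645]
ee_rot: [3.141, 0.0, 1.375]
wrist_force: [-0.6, -0.9, 1.1]
width: 0.0077
finger_force: 30.0
```

play_rows(translation=[[0,0,0.003],[0,0,0.003],[0,0,0.003],[0,0,0.003],[0,0,0.003],[0,0,0.003],[0,0,0.003]], twist=[[0,0,1],[0,0,1],[0,0,1],[0,0,0.8],[0,0,0.8],[0,0,0.8],[0,0,0]], gripper=[-1,-1,-1,-1,-1,-1,-1])

```text
time: 20.55
tool_pos: [0.5589, -0.105, 0.2638]
ee_rot: [3.141, -0.0, 0.839]
wrist_force: [0.3, -2.3, 3.9]
width: 0.0075
finger_force: 29.9
```

```bash
python3 o.py
```

```text
{'time': 20.55, 'tool_pos': [0.5589, -0.105, 0.2638], 'ee_rot': [3.1407, -0.0, 0.8389], 'width': 0.0075, 'wrist_force': [0.3276, -2.2586, 3.8782], 'wrist_torque': [-0.3831, 0.2253, -0.0517], 'joint_positions': [-0.2853, 0.197, 1.531, -0.0004, 1.4128, 0.4467]}
```

play_rows(translation=[[0,0,0.002],[0,0,0.002],[0,0,0.002],[0,0,0.002],[0,0,0.002]], twist=[[0,0,0.5],[0,0,0.5],[0,0,0.5],[0,0,0.5],[0,0,0.5]], gripper=[-1,-1,-1,-1,-1])

```text
time: 21.05
tool_pos: [0.5589, -0.105, 0.2635]
ee_rot: [3.141, -0.0, 0.589]
wrist_force: [-0.5, -1.5, 2.7]
width: 0.0079
finger_force: 30.0
```

```bash
python3 o.py
```

```text
{'time': 21.05, 'tool_pos': [0.5589, -0.105, 0.2635], 'ee_rot': [3.1406, -0.0003, 0.5888], 'width': 0.0079, 'wrist_force': [-0.4946, -1.504, 2.748], 'wrist_torque': [-0.3243, 0.2877, -0.0037], 'joint_positions': [-0.2852, 0.1972, 1.5314, -0.0004, 1.4121, 0.6968]}
```

play_rows(translation=[[0,0,0.002],[0,0,0.002],[0,0,0.002],[0,0,0.002]], twist=[[0,0,0.5],[0,0,0.5],[0,0,0.5],[0,0,0.5]], gripper=[-1,-1,-1,-1])

```text
time: 21.45
tool_pos: [0.5589, -0.105, 0.2632]
ee_rot: [3.141, -0.0, 0.389]
wrist_force: [-0.8, -0.5, 3.0]
width: 0.0076
finger_force: 30.0
```

```bash
python3 o.py
```

```text
{'time': 21.45, 'tool_pos': [0.5589, -0.105, 0.2632], 'ee_rot': [3.1407, -0.0005, 0.3888], 'width': 0.0076, 'wrist_force': [-0.8165, -0.5286, 3.0088], 'wrist_torque': [-0.3657, 0.3344, 0.0596], 'joint_positions': [-0.2852, 0.1973, 1.5317, -0.0004, 1.4116, 0.8968]}
```

play_rows(translation=[[0,0,0.001],[0,0,0.001],[0,0,0.001]], twist=[[0,0,0.4],[0,0,0.4],[0,0,0.4]], gripper=[-1,-1,-1])

```text
time: 21.75
tool_pos: [0.5589, -0.105, 0.2631]
ee_rot: [3.141, -0.001, 0.269]
wrist_force: [-1.2, -1.2, 3.3]
width: 0.0076
finger_force: 30.0
```

```bash
python3 o.py
```

```text
{'time': 21.75, 'tool_pos': [0.5589, -0.105, 0.2631], 'ee_rot': [3.1407, -0.0006, 0.2692], 'width': 0.0076, 'wrist_force': [-1.1957, -1.2243, 3.3445], 'wrist_torque': [-0.3307, 0.3553, 0.0224], 'joint_positions': [-0.2852, 0.1975, 1.5319, -0.0004, 1.4113, 1.0164]}
```

play_rows(translation=[[0,0,0.001],[0,0,0.001],[0,0,0.001]], twist=[[0,0,0.4],[0,0,0.4],[0,0,0.3]], gripper=[-1,-1,-1])

```text
time: 22.05
tool_pos: [0.5589, -0.105, 0.263]
ee_rot: [3.141, -0.001, 0.159]
wrist_force: [-1.9, -1.2, 3.8]
width: 0.0076
finger_force: 30.0
```

```bash
python3 o.py
```

```text
{'time': 22.05, 'tool_pos': [0.5589, -0.105, 0.263], 'ee_rot': [3.1409, -0.0006, 0.1589], 'width': 0.0076, 'wrist_force': [-1.8517, -1.1853, 3.797], 'wrist_torque': [-0.3739, 0.3623, 0.0421], 'joint_positions': [-0.2853, 0.1976, 1.532, -0.0004, 1.4111, 1.1267]}
```

play_rows(translation=[[0,0,0.001],[0,0,0.001],[0,0,0.001]], twist=[[0,0,0.3],[0,0,0.3],[0,0,0.3]], gripper=[-1,-1,-1])

```text
time: 22.35
tool_pos: [0.5589, -0.105, 0.2628]
ee_rot: [3.141, -0.001, 0.067]
wrist_force: [-1.5, -1.2, 5.3]
width: 0.0076
finger_force: 30.0
```

```bash
python3 o.py
```

```text
{'time': 22.35, 'tool_pos': [0.5589, -0.105, 0.2628], 'ee_rot': [3.1409, -0.0007, 0.0671], 'width': 0.0076, 'wrist_force': [-1.4615, -1.2434, 5.3064], 'wrist_torque': [-0.444, 0.5011, 0.0529], 'joint_positions': [-0.2852, 0.1977, 1.5322, -0.0004, 1.4108, 1.2185]}
```

play_rows(translation=[[0,0,0.001],[0,0,0.001],[0,0,0.001]], twist=[[0,0,0.3],[0,0,0.3],[0,0,0.3]], gripper=[-1,-1,-1])

```text
time: 22.65
tool_pos: [0.5589, -0.105, 0.2627]
ee_rot: [3.141, -0.001, -0.023]
wrist_force: [-1.9, -2.0, 5.5]
width: 0.0079
finger_force: 30.0
```

```bash
python3 o.py
```

```text
{'time': 22.65, 'tool_pos': [0.5589, -0.105, 0.2627], 'ee_rot': [3.141, -0.0008, -0.023], 'width': 0.0079, 'wrist_force': [-1.9039, -1.99, 5.4547], 'wrist_torque': [-0.4551, 0.4542, 0.0206], 'joint_positions': [-0.2852, 0.1978, 1.5323, -0.0004, 1.4106, 1.3086]}
```

play_rows(translation=[[0,0,0],[0,0,0],[0,0,0]], twist=[[0,0,0.3],[0,0,0.3],[0,0,0.2]], gripper=[-1,-1,-1])

```text
time: 22.95
tool_pos: [0.5589, -0.1049, 0.2626]
ee_rot: [3.141, -0.001, -0.102]
wrist_force: [-1.2, -1.8, 4.0]
width: 0.0079
finger_force: 30.5
```

```bash
python3 o.py
```

```text
{'time': 22.95, 'tool_pos': [0.5589, -0.1049, 0.2626], 'ee_rot': [3.1409, -0.0008, -0.1016], 'width': 0.0079, 'wrist_force': [-1.1772, -1.8015, 3.9654], 'wrist_torque': [-0.4435, 0.4665, 0.5026], 'joint_positions': [-0.2851, 0.1978, 1.5324, -0.0006, 1.4105, 1.3874]}
```

play_rows(translation=[[0,0,0],[0,0,0],[0,0,0]], twist=[[0,0,0.3],[0,0,0.3],[0,0,0.2]], gripper=[-1,-1,-1])

```text
time: 23.25
tool_pos: [0.5589, -0.1049, 0.2626]
ee_rot: [3.141, -0.001, -0.181]
wrist_force: [-1.5, -2.8, 5.9]
width: 0.0085
finger_force: 32.8
```

```bash
python3 o.py
```

```text
{'time': 23.25, 'tool_pos': [0.5589, -0.1049, 0.2626], 'ee_rot': [3.1408, -0.0008, -0.1809], 'width': 0.0085, 'wrist_force': [-1.4935, -2.8309, 5.9337], 'wrist_torque': [-0.4726, 0.391, 0.6227], 'joint_positions': [-0.285, 0.1978, 1.5324, -0.0007, 1.4105, 1.4668]}
```

The torque jumped from about 0.03 to 0.5 N m, so the collar is seated. Now I'll unload in small steps to find the exact seat angle before backing off.

play_rows(translation=[[0,0,0],[0,0,0]], twist=[[0,0,-0.4],[0,0,-0.4]], gripper=[-1,-1])

```text
time: 23.45
tool_pos: [0.5589, -0.1049, 0.2626]
ee_rot: [3.141, -0.001, -0.099]
wrist_force: [-1.7, -2.3, 5.0]
width: 0.0078
finger_force: 30.5
```

```bash
python3 o.py
```

```text
{'time': 23.45, 'tool_pos': [0.5589, -0.1049, 0.2626], 'ee_rot': [3.1408, -0.0007, -0.0987], 'width': 0.0078, 'wrist_force': [-1.686, -2.3025, 4.9955], 'wrist_torque': [-0.4114, 0.4555, 0.4197], 'joint_positions': [-0.285, 0.1979, 1.5323, -0.0007, 1.4105, 1.3846]}
```

play_rows(translation=[[0,0,0]], twist=[[0,0,-0.3]], gripper=[-1])

```text
time: 23.55
tool_pos: [0.5589, -0.1049, 0.2627]
ee_rot: [3.141, -0.001, -0.069]
wrist_force: [-1.2, -2.7, 5.8]
width: 0.008
finger_force: 30.1
```

```bash
python3 o.py
```

```text
{'time': 23.55, 'tool_pos': [0.5589, -0.1049, 0.2627], 'ee_rot': [3.1408, -0.0008, -0.0694], 'width': 0.008, 'wrist_force': [-1.2372, -2.7162, 5.8135], 'wrist_torque': [-0.4327, 0.4323, 0.1934], 'joint_positions': [-0.2851, 0.1978, 1.5323, -0.0006, 1.4105, 1.3552]}
```

play_rows(translation=[[0,0,0]], twist=[[0,0,-0.3]], gripper=[-1])

```text
time: 23.65
tool_pos: [0.5589, -0.105, 0.2627]
ee_rot: [3.141, -0.001, -0.04]
wrist_force: [-2.0, -2.1, 5.6]
width: 0.0079
finger_force: 29.9
```

```bash
python3 o.py
```

```text
{'time': 23.65, 'tool_pos': [0.5589, -0.105, 0.2627], 'ee_rot': [3.1409, -0.0007, -0.0404], 'width': 0.0079, 'wrist_force': [-2.0362, -2.1432, 5.6277], 'wrist_torque': [-0.3979, 0.4278, -0.0107], 'joint_positions': [-0.2852, 0.1978, 1.5323, -0.0005, 1.4105, 1.3261]}
```

play_rows(translation=[[0,0,-0.004],[0,0,-0.004],[0,0,-0.004],[0,0,-0.004],[0,0,-0.004],[0,0,-0.004],[0,0,-0.004],[0,0,-0.004]], twist=[[0,0,-0.7],[0,0,-1],[0,0,-1],[0,0,-1],[0,0,-1],[0,0,-1],[0,0,-1],[0,0,-1]], gripper=[-1,-1,-1,-1,-1,-1,-1,-1])

```text
time: 24.45
tool_pos: [0.5589, -0.105, 0.2636]
ee_rot: [3.141, -0.0, 0.732]
wrist_force: [-0.9, -2.3, 3.7]
width: 0.0077
finger_force: 29.9
```

play_rows(translation=[[0,0,-0.004],[0,0,-0.004],[0,0,-0.004],[0,0,-0.004],[0,0,-0.004],[0,0,-0.004],[0,0,-0.004]], twist=[[0,0,-1],[0,0,-1],[0,0,-1],[0,0,-1],[0,0,-1],[0,0,-1],[0,0,-1]], gripper=[-1,-1,-1,-1,-1,-1,-1])

```text
time: 25.15
tool_pos: [0.5589, -0.105, 0.2645]
ee_rot: [3.141, 0.0, 1.432]
wrist_force: [-0.4, -1.2, 3.6]
width: 0.0075
finger_force: 29.9
```

play_rows(translation=[[0,0,0],[0,0,0],[0,0,0],[0,0,0]], twist=[[0,0,-0.5],[0,0,-0.5],[0,0,0],[0,0,0]], gripper=[-1,-1,-1,-1])

```text
time: 25.55
tool_pos: [0.5589, -0.105, 0.2647]
ee_rot: [3.141, 0.0, 1.527]
wrist_force: [-0.1, -3.8, 3.7]
width: 0.0077
finger_force: 30.0
```

```bash
python3 o.py; python3 - <<'E'
from h import *
a=save("wrist","pics/w7.png"); b=save("scene","pics/s7.png"); c=save("top","pics/t7.png")
for cm in ["scene","top"]:
    for n in ["bar_amber","bar_grey","bridge","screw_head"]:
        r=robot.spot_point(n,cm); print(cm,n,[(np.round(x["centre"],4).tolist(),round(x["score"],2)) for x in r[:1]])
A=cv2.resize(b[190:290,210:360,::-1],(600,400),interpolation=cv2.INTER_CUBIC)
B=cv2.resize(a[:,:,::-1],(267,200));C=cv2.resize(c[170:270,270:420,::-1],(300,200),interpolation=cv2.INTER_CUBIC)
cv2.imwrite("pics/f.png",np.vstack([A,np.hstack([B,C,np.zeros((200,33,3),np.uint8)])]))
E
```

```text
{'time': 25.55, 'tool_pos': [0.5589, -0.105, 0.2647], 'ee_rot': [3.1409, 0.0004, 1.5275], 'width': 0.0077, 'wrist_force': [-0.1001, -3.7937, 3.6757], 'wrist_torque': [-0.6155, 0.139, -0.0364], 'joint_positions': [-0.2852, 0.1963, 1.5299, -0.0003, 1.4146, -0.2419]}
scene bar_amber [([0.4961, -0.1017, 0.0218], 0.7)]
scene bar_grey [([0.4952, -0.3574, 0.0211], 0.52)]
scene bridge [([0.5587, -0.1004, 0.0501], 0.94)]
scene screw_head [([0.5596, -0.1043, 0.0681], 0.42)]
top bar_amber [([0.4991, -0.1013, 0.0232], 0.72)]
top bar_grey [([0.4979, -0.1006, 0.0227], 0.28)]
top bridge [([0.5613, -0.1027, 0.0448], 0.77)]
top screw_head []
```

View pics/f.png

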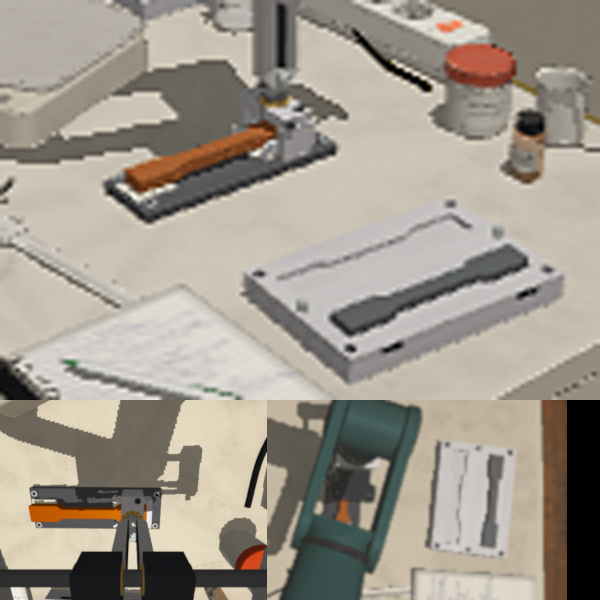

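The bar lies flat and home in the jig, the grey bar is still in its cavity, and the gripper holds the head a quarter turn back (yaw 1.527 against -0.045 at the seat). I'm handing it in.

```bash
python3 -c "
from bench import robot
print(robot.close_job())"
```

```text
the job is handed in; nothing more can be done
None
```

The amber bar is flat on the pads against the stop and released; I seated the thumbscrew, backed it off a quarter turn and am still gripping it, and the job was handed in at about 26 s of 61 s (no verdict returned).

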